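# Seat the filter block and hold the photometer lid open

## Task

Get the photometer ready for its next sample: put the loose filter block into the recess in the deck, press it fully home so that its shoulders are flush with the deck, and only then lift the sample lid, which has a round grip at its front. Raise the lid to about 50 degrees from shut and finish while still holding it there with the gripper, because it springs shut when let go and a colleague is about to put the cuvette in. Leave the crucible, the small reagent bottle and the conical flask standing where they are.

Things in the scene. Friction and masses are not known exactly. Their poses are not given: they have to be found in the camera images.
- photometer: Grey bench photometer, fixed to the worktop, 160 deep (x) x 240 wide (y) x 60 mm high. Origin: centre of its underside; own x points to its rear, y to its left. Right half: flat deck, 60 mm up, with the recess centred 15 mm forward and 65 mm right of the origin; left half: sample well under the lid, whose hinge is 60.5 mm behind and 60 mm left of the origin.
- recess (a point): Centre of the recess mouth, level with the deck (60 mm above the worktop), turned like the photometer. The recess is a rectangle 46 mm along the photometer's x by 36 mm along its y, its mouth chamfered 2 mm. Its floor, a clip, is 16 mm down, so a block laid in stands 6 mm proud; a push of over 5 N takes it 6 mm down to a solid stop, where it stays.
- filter_block: Loose filter block, 80 g. Aluminium body 40 (own x) x 30 (own y) x 22 mm high, stepped in 1.75 mm all round the lowest 3 mm; on its top stands a black grip rib 32 (x) x 12 (y) x 24 mm high, so 46 mm in all. Origin: centre of its underside, z up. It fits either way round (half a turn). Flush means its body's top (22 mm above its origin) is level with the deck.
- lid_angle (a joint): Hinge of the sample lid: 0 shut, grows as the front edge rises, stop at 1.6 rad; 50 degrees is 0.87 rad. Weight and a spring shut it: about 2 N upward at the grip opens or holds it.
- lid_hinge (a point): Middle of the lid's hinge axis, at the rear of the lid, 66 mm above the worktop. The axis runs along the photometer's y.
- lid: White sample lid with its grip: plate 108 mm wide and 8 mm thick that reaches 139 mm forward (photometer -x) of the hinge axis, 230 g. Origin: middle of the hinge axis; its own x points to the rear when shut.
- lid_grip (a point): Black round bar, diameter 20, length 24 mm, its axis along the photometer's y, on a 10 mm wide neck from the middle of the lid's front edge. This point: centre of the bar; at lid angle a it is 167*cos(a) mm forward of the hinge axis and 167*sin(a) mm above it. Free space below it and at both ends. Pinched on its flat ends from above, it turns between the fingers as the lid rises.
- crucible: Porcelain crucible, 45 mm across, 36 mm high, a bystander. Origin: centre of its underside.
- reagent_bottle: Small reagent bottle with black cap, 49 mm across, 95 mm high, a bystander. Origin: centre of its underside.
- flask: Conical glass flask, 64 mm across, 102 mm high, a bystander. Origin: centre of its underside.
Mind the look-alikes: they are no part of the job. Leave any blue, turquoise or yellow look-alike of the filter_block alone.

How it is judged:
By the outcome, as a careful person would: the job done as asked, in the order asked, and still so for the second after the job is handed in, while the arm keeps its last pose, push and grip.
It also fails if it takes over 59 s, if anything falls off the work surface, if the arm or the gripper's body presses on something with over 40 N, if the wrist force passes 120 N, or if a joint passes its speed limit or range.

## Robot

A 7-joint arm with a two-finger parallel gripper is mounted at the origin on a cart in front of the work surface, level with it; the furniture and walls round the work are solid. World frame = base frame: x ahead of the robot, y to its left, z up, the work surface at z = 0. Lengths are in mm, angles in rad, forces in N, time in s.
With the tool pointing down it reaches from about 350 to 900 mm from the base axis. Payload 8.1 kg.
Tool frame: the origin (TCP) lies midway between the tips of the shut fingers; the grasp point (between the pads) lies 19 mm behind it; z points along the fingers, y is the line along which they close (so a half turn about z gives the same grasp; the last joint's range is limited). The gripper opens to 85 mm and grips with 20 to 120 N. Pads are 22 mm wide; open, the fingers measure 114 mm over their backs; the gripper's body (76 mm by 85 mm) begins 54 mm behind the grasp point. The pads swing forward as they close: fully open they stand 13 mm farther back than shut.
Start: joints at [-1.203, 0.434, 0.025, 1.573, -0.012, 1.134, -0.075], TCP at [283.528, 557.005, 191.823] pointing down, gripper open.
Joint ranges: [-2.62, 2.62], [-0.44, 2.09], [-1.27, 1.32], [0.08, 2.57], [-1.32, 4.46], [0.12, 2], [-2.74, 2.74]. Speed limits (rad/s): [2.22, 2.22, 3.01, 3.01, 3.14, 3.14, 3.14].

## Interface

Orientations are given as [roll, pitch, yaw] about the fixed x, y, z axes, in that order (R = Rz(yaw) Ry(pitch) Rx(roll)).
In Python, from plant import readout, eyes, hand_in gives the robot as it stands.
- The arm moves only by the tool servo_tool, never from a script. Its argument "series" is text: rows parted by semicolons, each of 5 numbers parted by spaces: the shift along the world's x, y, z each as a share of 0.2 m, from -1 to 1, then the turn about the world's z as a share of 90 degrees, from -1 to 1, then the opening, from -1 (shut) to 1 (fully open). A call has 1 to 8 rows; each row is the pose to reach, as a shift and turn from the pose commanded when the call began; what a row does not reach only later rows make up. A row lasts 1/8 s, in which the tool goes at most 62.5 mm and 10.7 degrees, less where a joint would pass 70% of its speed; a pose out of reach is approached as far as the arm can. A call with a number of a shift or a turn outside -1 to 1 is refused whole. A call with a gripper value outside its range is refused whole. The fingers move at their own pace and stop on an object; "newtons" is the grip in N (left out, the last holds). Time passes only in rows, so rows that repeat a pose let the fingers close. It gives the time, the measured TCP pose, the force, the opening and the grip force at its end, in the units of the state.
- readout.get_obs(): the state, without advancing time (a new reading comes with each control period).
- eyes.get_image(name): name is "scene" or "side" or "wrist"; returns the picture (400x640x3 uint8, red, green, blue); there is no depth.
- eyes.calibration(name): a dict with "intrinsics" (3x3 intrinsics, pixels), "position" and "attitude" of the camera in the world. Camera axes: x right, y up, looking along -z (the intrinsics and any distortion apply to the point x, -y, -z); pixel columns grow to the right and rows downward; lengths in mm; the calibration is good to about 2 mm. A picture is of the moment at which its call begins: read the wrist's pose just before it. calibration takes no time and is no camera call; for the wrist camera it gives the pose at the moment of the call.
- hand_in(): hands the job in; it is judged then, once.
Trained networks look in the newest picture that a camera, given by its name, has taken for a name from the list of things; names that differ only in an ending like _2 or _b are one class to them, and where a whole thing is asked for, a point or a joint stands for the part that bears it (a point fixed in the world has none). Each returns a list of dicts, best first, with "score" (0 to 1); they miss things now and then, are a little off and sometimes report something else, mostly with a low value. They report only what shows in the picture. A call takes as long as a camera call. They do not tell look-alikes from the thing itself.
- eyes.look_for(query, camera): "pixel" ([column, row] in pixels, amid what is visible of it).
- eyes.masks_of(query, camera): "pixels" (400x640 bool, what is visible of it) and "pixel" ([column, row] in pixels, amid what is visible of it).
- eyes.place_of(query, camera): "pixel" ([column, row] in pixels: a listed point, or the origin of a listed thing).
The state is a dict: "clock": time; "q": joint angles; "joint_velocities": joint speeds; "tau": joint torques, N m; "tool_pos": TCP position; "tool_rot": TCP orientation; "contact_force": force on the tool from outside, world axes, zero at the start; "wrist_torque": the same for the moment, N m; "grip_width": opening from 0.0 (shut) to 1.0 (fully open); "grip_force": force on a finger pad.
Only numpy, scipy, OpenCV 4.12 (cv2) and the standard library are available. Lean on these libraries where they do the work, as an engineer would, in place of code of your own. Each camera call takes 0.05 s, during which the arm holds its last target. There are 200 camera calls.

## Working session

There is one attempt and no reset: what is moved stays moved. The work goes in short steps, Python scripts to look and compute and a tool call to move; the robot and the scene stay as the last step left them, time stands still between calls to the robot, and variables do not carry over. Pictures are saved under pics/ and viewed, at most 10 in all, crops included, and the job is handed in when it is done.

Besides the shell and the picture viewer there is one more tool, called as name(argument=value, ...) on one line, values as JSON. servo_tool: Moves the arm, as the interface text tells. Its arguments: {"type":"object","properties":{"series":{"type":"string"},"newtons":{"type":"number"}},"required":["series"]}

```bash
mkdir -p pics
cat > h.py <<'E'
import numpy as np, cv2
from plant import readout, eyes, hand_in
def ray(cam,px,cal=None):
    c=cal or eyes.calibration(cam); K=np.array(c["intrinsics"]); R=np.array(c["attitude"])
    if R.shape!=(3,3):
        from scipy.spatial.transform import Rotation as Ro
        R=Ro.from_euler('xyz',R).as_matrix()
    d=np.linalg.inv(K)@np.array([px[0],px[1],1.]); d=np.array([d[0],-d[1],-d[2]])
    return np.array(c["position"],float),R@d
def onz(cam,px,z,cal=None):
    p,d=ray(cam,px,cal); return p+d*(z-p[2])/d[2]
def proj(cam,P,cal=None):
    c=cal or eyes.calibration(cam); K=np.array(c["intrinsics"]); R=np.array(c["attitude"])
    if R.shape!=(3,3):
        from scipy.spatial.transform import Rotation as Ro
        R=Ro.from_euler('xyz',R).as_matrix()
    q=(np.atleast_2d(P)-np.array(c["position"]))@R; q=np.c_[q[:,0],-q[:,1],-q[:,2]]@K.T
    return q[:,:2]/q[:,2:]
def tri(a,b):
    (p,d),(q,e)=a,b; d=d/np.linalg.norm(d); e=e/np.linalg.norm(e)
    t=np.linalg.lstsq(np.c_[d,-e],q-p,rcond=None)[0]; A=p+t[0]*d;B=q+t[1]*e
    return (A+B)/2,np.linalg.norm(A-B)
E
cat > s1.py <<'E'
from h import *
print(eyes.calibration("scene"))
ims={}
for c in ["scene","side"]:
    im=eyes.get_image(c); cv2.imwrite(f"pics/{c}1.png",im[:,:,::-1])
    for q in ["photometer","recess","lid_hinge","lid_grip","filter_block","crucible","reagent_bottle","flask"]:
        for r in eyes.place_of(q,c)[:5]:
            z={"recess":60,"lid_hinge":66,"lid_grip":66}.get(q,0)
            print(c,q,round(r["score"],2),np.round(r["pixel"],1),np.round(onz(c,r["pixel"],z)))
o=readout.get_obs(); print(o["clock"],o["tool_pos"],o["tool_rot"],o["contact_force"])
E
python3 s1.py
```

```text
{'intrinsics': array([[444.70969146,   0.        , 315.25893633],
       [  0.        , 444.70969146, 193.16092571],
       [  0.        ,   0.        ,   1.        ]]), 'position': array([-321.67266672,  493.90217296, 1094.75311564]), 'attitude': array([ 0.7773157 , -0.01335537, -2.06068065])}
scene photometer 0.98 [309.9 193.6] [629.  -8.   0.]
scene photometer 0.44 [329.6 177.6] [ 667. -108.    0.]
scene recess 0.97 [330.4 178. ] [610. -77.  60.]
scene lid_hinge 0.59 [286.9 173.1] [694.  46.  66.]
scene lid_grip 0.75 [310.4 206.8] [519.  47.  66.]
scene crucible 0.74 [226.8 267.1] [471. 351.   0.]
scene flask 0.88 [220.4 229.8] [616. 319.   0.]
scene flask 0.63 [227.7 266.1] [473. 348.   0.]
side photometer 0.87 [337.5 225.4] [627.  -6.   0.]
side recess 0.61 [331.7 228.8] [610. -85.  60.]
side recess 0.57 [296.5 191.1] [519.  64.  60.]
side lid_hinge 0.61 [356.8 191.1] [679.  55.  66.]
side lid_grip 0.95 [294.  192.3] [513.  51.  66.]
side lid_grip 0.43 [333.3 226.7] [614. -84.  66.]
side filter_block 0.72 [373.5 322.3] [ 690. -295.    0.]
side filter_block 0.72 [330.7 285.5] [ 606. -203.    0.]
side filter_block 0.56 [331.6 322.2] [ 606. -295.    0.]
side crucible 0.52 [287.2 157.6] [469. 335.   0.]
side reagent_bottle 0.8 [252.8 316.8] [ 446. -283.    0.]
side reagent_bottle 0.25 [338.6 224.2] [630.  -2.   0.]
side flask 0.94 [332.5 161.3] [621. 309.   0.]
0.9 [283.50673944 556.98620896 191.81342629] [-3.14158156e+00  2.11625246e-05  2.67074960e+00] [-0.45129167 -0.83590426  0.26704379]
```

```bash
python3 -c "
import cv2
a=cv2.imread('pics/scene1.png')[110:300,200:470];b=cv2.imread('pics/side1.png')[130:350,220:420]
cv2.imwrite('pics/a1.png',cv2.resize(a,None,fx=2.9,fy=2.9,interpolation=2));cv2.imwrite('pics/b1.png',cv2.resize(b,None,fx=2.7,fy=2.7,interpolation=2))"
```

```text
(no output)
```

View pics/a1.png

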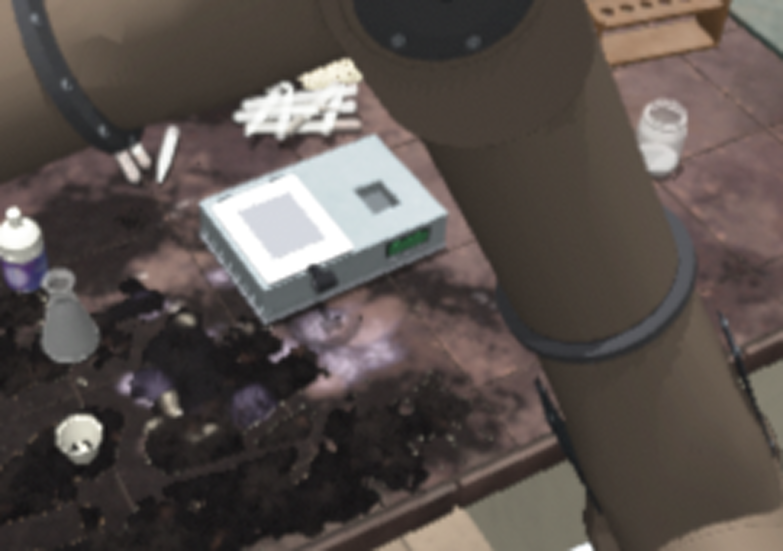

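View pics/b1.png

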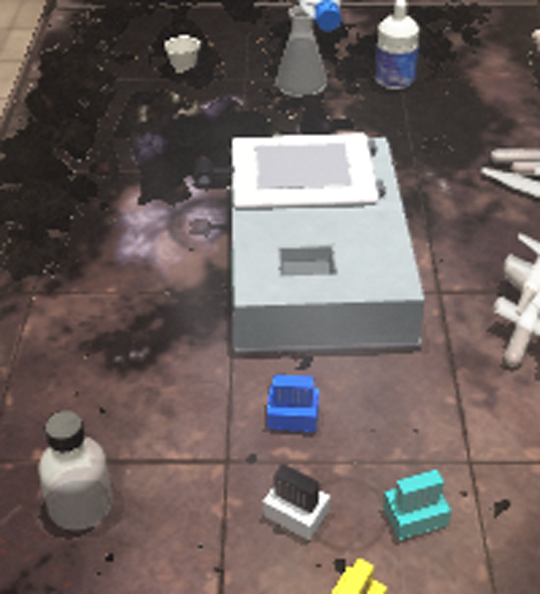

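Side view: the grey/black real block is at about px (331,315), with blue (329,279), turquoise (375,318) and yellow (353,345) look-alikes around it. The scene view shows the photometer with its recess at (330,178) and grip at (310,206). I'll move towards the block.

servo_tool(series="0.08 -0.2 0.3 0 1;0.16 -0.45 0.3 0 1;0.25 -0.7 0.3 0 1;0.32 -0.9 0.3 0 1;0.32 -0.9 0.3 0 1")

```text
clock: 1.52
tool_pos: [349.4, 373.7, 252.4]
tool_rot: [3.141, 0.001, 2.665]
contact_force: [1.0, 0.1, -0.5]
grip_width: 1.001
grip_force: 0.0
```

servo_tool(series="0.08 -0.25 0 0 1;0.17 -0.5 0 0 1;0.25 -0.75 0 0 1;0.35 -1 0 0 1;0.35 -1 0 0 1")

```text
clock: 2.15
tool_pos: [419.0, 173.8, 252.2]
tool_rot: [3.141, 0.001, 2.665]
contact_force: [-0.8, 1.1, -0.6]
grip_width: 0.998
grip_force: 0.0
```

servo_tool(series="0.08 -0.25 0 0 1;0.17 -0.5 0 0 1;0.25 -0.75 0 0 1;0.35 -1 0 0 1;0.35 -1 0 0 1")

```text
clock: 2.78
tool_pos: [488.8, -25.8, 251.9]
tool_rot: [-3.141, 0.001, 2.666]
contact_force: [-0.2, 0.1, 0.4]
grip_width: 1.002
grip_force: 0.0
```

servo_tool(series="0.08 -0.25 0 0 1;0.17 -0.5 0 0 1;0.25 -0.75 0 0 1;0.35 -1 0 0 1;0.35 -1 0 0 1")

```text
clock: 3.4
tool_pos: [558.5, -225.3, 251.1]
tool_rot: [-3.14, 0.0, 2.667]
contact_force: [0.4, 0.2, 0.5]
grip_width: 1.0
grip_force: 0.0
```

```bash
cat > s2.py <<'E'
from h import *
out=[]
for c in ["scene","side","wrist"]:
    cal=eyes.calibration(c); im=eyes.get_image(c); cv2.imwrite(f"pics/{c}2.png",im[:,:,::-1]); np.save(f"cal_{c}2.npy",cal,allow_pickle=True)
    for q in ["photometer","recess","lid_hinge","lid_grip","filter_block"]:
        for r in eyes.place_of(q,c)[:5]:
            z={"recess":60,"lid_hinge":66,"lid_grip":66}.get(q,0)
            print(c,q,round(r["score"],2),np.round(r["pixel"],1),np.round(onz(c,r["pixel"],z,cal),1))
    print(cal["position"],cal["attitude"])
E
python3 s2.py
```

```text
scene photometer 0.89 [304.9 192.9] [639.6   5.3   0. ]
scene recess 0.65 [328.8 175.8] [622.2 -77.2  60. ]
scene lid_hinge 0.63 [284.6 176. ] [684.1  59.1  66. ]
scene lid_grip 0.83 [312.4 205.1] [522.6  38.4  66. ]
scene lid_grip 0.22 [382.5 171.3] [ 552.1 -248.3   66. ]
scene filter_block 0.65 [369.  155.4] [ 705.5 -300.5    0. ]
scene filter_block 0.6 [391.1 158.1] [ 654.3 -366.1    0. ]
scene filter_block 0.6 [223.3 228.4] [617.5 309.3   0. ]
scene filter_block 0.52 [382.4 171.4] [ 607.9 -295.3    0. ]
scene filter_block 0.49 [360.8 179.2] [ 609.1 -203.3    0. ]
[-321.67266672  493.90217296 1094.75311564] [ 0.7773157  -0.01335537 -2.06068065]
side photometer 0.97 [338.2 228. ] [628.7 -16.6   0. ]
side recess 0.65 [333.5 226.9] [614.3 -78.3  60. ]
side recess 0.31 [293.3 193.3] [510.5  54.7  60. ]
side lid_hinge 0.91 [359.8 190.8] [686.8  56.4  66. ]
side lid_grip 0.59 [294.  194.4] [513.5  41.9  66. ]
side filter_block 0.92 [331.6 282.1] [ 608.3 -193.9    0. ]
side filter_block 0.83 [350.3 359.4] [ 639.2 -372.5    0. ]
side filter_block 0.59 [333.1 322.3] [ 609.4 -295.3    0. ]
side filter_block 0.58 [370.7 320.4] [ 684.9 -290.8    0. ]
[ 592.50811954 -716.81692732  640.47989685] [0.9028834  0.01453008 0.01156031]
wrist photometer 0.73 [498.  132.1] [631.6 -12.5   0. ]
wrist recess 0.6 [465.2 149. ] [613.4 -73.2  60. ]
wrist lid_hinge 0.75 [604.5 155.2] [682.9  51.3  66. ]
wrist filter_block 0.88 [310.7 269.5] [ 692.4 -295.5    0. ]
wrist filter_block 0.86 [243.6 260.9] [ 640.4 -369.6    0. ]
wrist filter_block 0.84 [280.3 211.9] [ 602. -293.    0.]
wrist filter_block 0.61 [343.3 179.6] [ 600.3 -202.8    0. ]
wrist filter_block 0.17 [463.  148.3] [630.9 -56.5   0. ]
[ 491.59688519 -189.94552133  434.18951378] [-2.95177081e-01 -2.08131290e-05  1.10049008e+00]
```

View pics/wrist2.png

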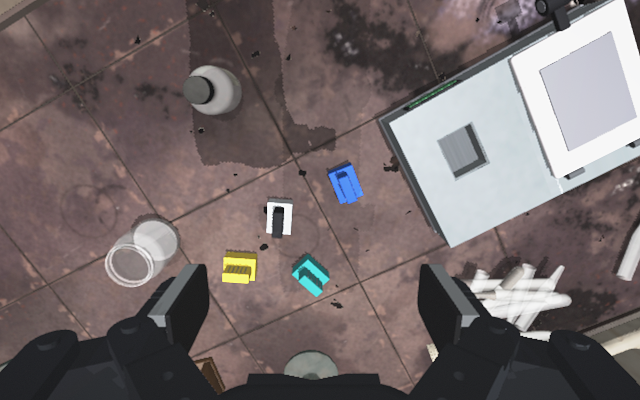

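The wrist view shows the real block (white body, black rib) at (280,215). The recess is at (463,150), with blue at (344,184), yellow at (239,266) and turquoise at (310,275). Next I'll measure the recess and block geometry from a zoom.

```bash
python3 -c "
import cv2,numpy as np
a=cv2.imread('pics/wrist2.png')
z=lambda x0,y0,w,h:cv2.resize(a[y0:y0+h,x0:x0+w],None,fx=8,fy=8,interpolation=2)
cv2.imwrite('pics/c2.png',np.hstack([z(256,190,48,56),z(435,118,52,56)]))"
```

```text
(no output)
```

View pics/c2.png

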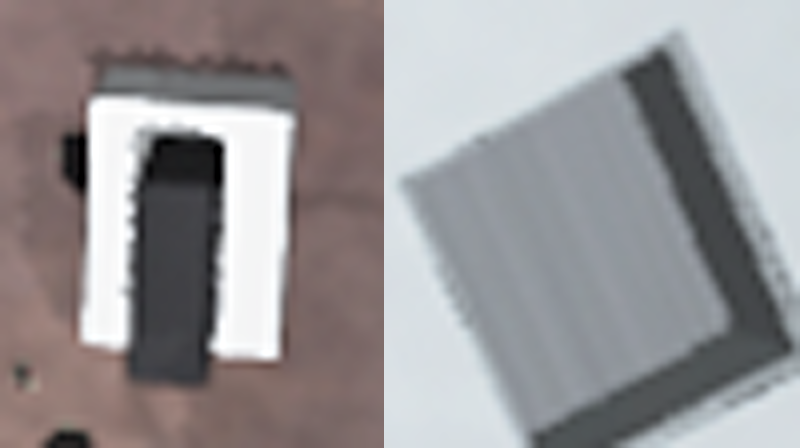

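```bash
cat > s3.py <<'E'
from h import *
cal=np.load("cal_wrist2.npy",allow_pickle=True).item()
B=[(256+x/8,190+y/8) for x,y in [(91,95),(294,113),(280,358),(82,345)]]
P=np.array([onz("wrist",p,22,cal)[:2] for p in B]); print(P.round(1),P.mean(0).round(1))
for a,b in [(0,1),(1,2),(2,3),(3,0)]: d=P[b]-P[a]; print(np.linalg.norm(d).round(1),np.degrees(np.arctan2(d[1],d[0])).round(1))
R=[(256+x/8,190+y/8) for x,y in [(147,183),(213,185),(208,382),(130,380)]]
P=np.array([onz("wrist",p,46,cal)[:2] for p in R]); print("rib",P.round(1),P.mean(0).round(1))
# recess: line fits on zoom
a=cv2.imread("pics/wrist2.png",0); m=(a<172).astype(np.uint8)
n,l,s,c=cv2.connectedComponentsWithStats(m); k=l[150,463]; print(s[k],c[k])
pts=np.argwhere(l==k)[:,::-1].astype(np.float32)
W=np.array([onz("wrist",p,60,cal)[:2] for p in pts],np.float32); r=cv2.minAreaRect(W); print(r)
# photometer contour in world z=60 from deck corner lines
e=cv2.Canny(cv2.imread("pics/wrist2.png"),60,150)
L=cv2.HoughLinesP(e[90:260,370:640],1,np.pi/720,40,minLineLength=50,maxLineGap=6)
for x in L[:,0]:
    p,q=onz("wrist",(x[0]+370,x[1]+90),60,cal)[:2],onz("wrist",(x[2]+370,x[3]+90),60,cal)[:2]; d=q-p
    print(x+[370,90,370,90],p.round(1),q.round(1),np.degrees(np.arctan2(d[1],d[0])).round(1))
E
python3 s3.py
```

```text
[[ 578.1 -295.6]
 [ 594.5 -269.7]
 [ 628.7 -290.2]
 [ 612.9 -316.5]] [ 603.5 -293. ]
30.7 57.7
39.8 -31.0
30.7 -121.0
40.5 149.0
rib [[ 588.3 -288.7]
 [ 592.8 -280.4]
 [ 619.2 -295.5]
 [ 613.8 -305.5]] [ 603.5 -292.5]
[ 438  122   52   56 1656] [463.20410628 150.58031401]
((614.9476318359375, -75.88941192626953), (49.862998962402344, 38.620723724365234), 4.173713207244873)
[450 247 638 156] [ 711.2 -126.8] [702.8  86.4] 92.2
[389 125 450 246] [ 554.6 -134.5] [ 710.  -126.4] 3.0
[375 114 435 232] [ 538.1 -142.8] [ 686.3 -135.3] 2.9
[377 112 444 246] [ 537.2 -140.2] [ 706.9 -132.4] 2.6
[558 178 639 138] [687.9   4.8] [684.3  91.4] 92.4
[521  90 555 178] [582.8  -3.3] [686.5   2. ] 2.9
[398 168 427 226] [ 600.2 -143.8] [ 675.6 -140.7] 2.4
[453 247 620 165] [ 712.7 -123.7] [703.9  67.3] 92.7
[568 151 636 117] [664.2  22.2] [661.4  93.3] 92.3
[389 122 446  91] [ 551.8 -133.3] [549.8 -70.4] 91.9
[545  90 567 151] [593.7  18.1] [663.8  21.2] 2.6
[376 123 434  90] [ 546.7 -145.5] [543.5 -80.8] 92.9
[548  91 569 150] [596.   20.5] [663.7  23.4] 2.5
[378 119 428  90] [ 544.  -142.1] [540.7 -86.1] 93.3
[570 172 638 138] [687.3  18.1] [683.8  90.5] 92.7
[383 109 408 162] [ 537.2 -133.5] [ 599.  -131.8] 1.6
```

Zoom: block body corners at about (267,202), (293,204), (291,235) and (266,233) give a 40×30.7 rectangle at (603.5,-293), yaw -31°. The recess corners give (614.5,-76), yaw 2.6°, which agrees with the deck edges.

servo_tool(series="0.1 -0.16 -0.15 -0.04 1;0.225 -0.34 -0.3 -0.04 1;0.225 -0.34 -0.5 -0.04 1;0.225 -0.34 -0.7 -0.04 1;0.225 -0.34 -0.7 -0.04 1", newtons=40)

```text
clock: 4.92
tool_pos: [600.4, -289.8, 108.8]
tool_rot: [-3.141, -0.006, 2.608]
contact_force: [-0.4, -0.1, 1.1]
grip_width: 1.002
grip_force: 0.0
```

```bash
cat > s4.py <<'E'
from h import *
o=readout.get_obs(); print(o["tool_pos"],o["tool_rot"])
cal=eyes.calibration("wrist"); im=eyes.get_image("wrist"); cv2.imwrite("pics/wrist3.png",im[:,:,::-1]); np.save("cal_wrist3.npy",cal,allow_pickle=True)
for z in (20,22): print(proj("wrist",[603.5,-293,z],cal))
T=o["tool_pos"]; print("tcp",proj("wrist",[T],cal))
E
python3 s4.py
```

```text
[ 600.44513347 -289.80819686  108.76113197] [-3.14071866 -0.00620882  2.60772416]
[[312.47253665 197.26980748]]
[[312.46624486 197.96372271]]
tcp [[314.25053393 233.86427144]]
```

View pics/wrist3.png

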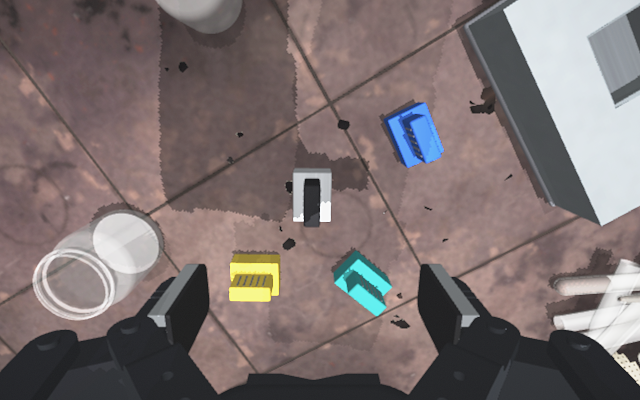

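The block is at (312,197), where predicted, and aligned with the fingers. Descending.

servo_tool(series="0 0 -0.12 0 1;0 0 -0.25 0 1;0 0 -0.38 0 1;0 0 -0.38 0 1;0 0 -0.38 0 1")

```text
clock: 5.6
tool_pos: [603.9, -291.8, 38.2]
tool_rot: [3.141, 0.003, 2.608]
contact_force: [0.1, -0.8, -0.3]
grip_width: 0.996
grip_force: 0.0
```

servo_tool(series="0 -0.005 -0.055 0 1;0 -0.005 -0.055 0 -1;0 -0.005 -0.055 0 -1;0 -0.005 -0.055 0 -1;0 -0.005 -0.055 0 -1;0 -0.005 -0.055 0 -1;0 -0.005 -0.055 0 -1", newtons=50)

```text
clock: 6.48
tool_pos: [602.5, -292.0, 24.9]
tool_rot: [3.142, 0.0, 2.608]
contact_force: [-0.2, 0.8, -0.1]
grip_width: -0.001
grip_force: 0.0
```

```bash
cat > s5.py <<'E'
from h import *
o=readout.get_obs(); print(o["tool_pos"],o["tool_rot"],o["grip_width"])
w=eyes.get_image("wrist"); s=eyes.get_image("side")
cv2.imwrite("pics/w4.png",w[:,:,::-1]);cv2.imwrite("pics/s4.png",s[:,:,::-1])
z=cv2.resize(s[230:380,270:430],(427,400),interpolation=2)
cv2.imwrite("pics/m4.png",np.hstack([w[:,130:500],z])[:,:,::-1])
E
python3 s5.py
```

```text
[ 602.51316505 -292.03274634   24.85120613] [3.14156636e+00 1.77327378e-05 2.60783649e+00] -0.0007011576828414336
```

View pics/m4.png

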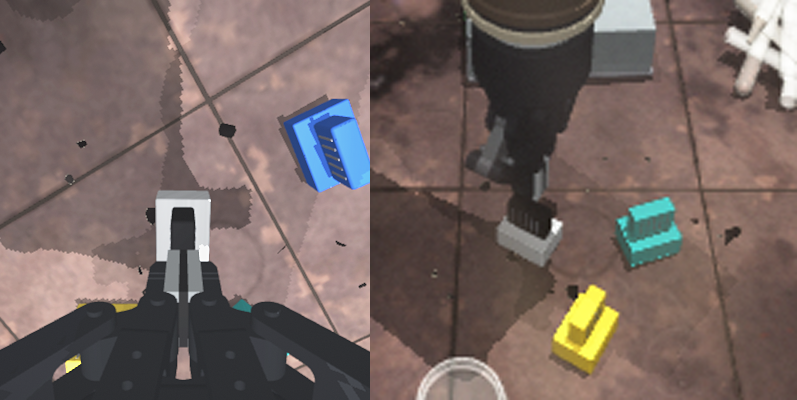

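Fingers shut without the rib between them: in the side view they end at about (332,305), at the top of the rib. I'll compare that with the reported TCP.

```bash
cat > s6.py <<'E'
from h import *
T=np.array(readout.get_obs()["tool_pos"])
for z in (0,10,20,30,40): print(z,proj("side",T+[0,0,z]).round(1),proj("wrist",T+[0,0,z]).round(1))
print("rib top",proj("side",[[603.5,-293,46],[617,-301,46],[590,-285,46],[603.5,-293,22]]).round(1))
w=cv2.imread("pics/w4.png")[170:330,240:390];s=cv2.imread("pics/s4.png")[260:350,290:380]
cv2.imwrite("pics/m5.png",np.hstack([cv2.resize(w,(375,400),interpolation=2),cv2.resize(s,(400,400),interpolation=2)]))
E
python3 s6.py
```

```text
0 [[329.7 313.5]] [[314.3 233.9]]
10 [[329.8 310.4]] [[314.3 241.1]]
20 [[329.8 307.3]] [[314.4 249.1]]
30 [[329.8 304.2]] [[314.5 258. ]]
40 [[329.9 301. ]] [[314.6 268. ]]
rib top [[330.3 307.4]
 [337.5 311. ]
 [323.3 303.9]
 [330.2 314.8]]
```

View pics/m5.png

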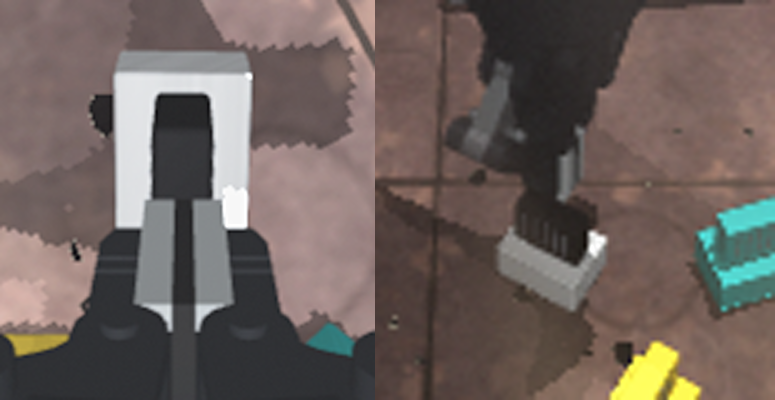

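The shut fingertips really end about 30 mm above the reported TCP (wrist tip at y≈250, side at y≈305), so they closed above the rib. I'll calibrate by touching the rib top (z=46) gently with the shut fingers.

servo_tool(series="0 0 -0.01 0 -1;0 0 -0.02 0 -1;0 0 -0.03 0 -1;0 0 -0.03 0 -1")

```text
clock: 7.08
tool_pos: [602.4, -291.9, 18.6]
tool_rot: [-3.142, -0.0, 2.608]
contact_force: [0.1, 0.9, 0.2]
grip_width: -0.001
grip_force: 0.0
```

servo_tool(series="0 0 -0.01 0 -1;0 0 -0.02 0 -1;0 0 -0.02 0 -1")

```text
clock: 7.45
tool_pos: [602.4, -291.9, 14.6]
tool_rot: [-3.142, -0.0, 2.608]
contact_force: [-0.1, -1.0, 0.1]
grip_width: 0.002
grip_force: 0.0
```

servo_tool(series="0 0 -0.01 0 -1;0 0 -0.015 0 -1;0 0 -0.015 0 -1")

```text
clock: 7.82
tool_pos: [602.5, -291.9, 11.7]
tool_rot: [3.142, -0.0, 2.608]
contact_force: [-0.2, 0.1, 0.3]
grip_width: 0.004
grip_force: 0.0
```

```bash
cat > s7.py <<'E'
from h import *
o=readout.get_obs(); T=np.array(o["tool_pos"]); print(T,o["contact_force"],o["q"])
w=eyes.get_image("wrist"); s=eyes.get_image("side"); cv2.imwrite("pics/w5.png",w[:,:,::-1]);cv2.imwrite("pics/s5.png",s[:,:,::-1])
w=w[170:330,240:390,::-1];s=s[270:330,300:360,::-1]
cv2.imwrite("pics/m6.png",np.hstack([cv2.resize(w,(375,400),interpolation=2),cv2.resize(s,(400,400),interpolation=2)]))
E
python3 s7.py
```

```text
[ 602.45461175 -291.94769544   11.71642787] [-0.20052744  0.10687032  0.26550059] [ 0.09305537  0.71678448  0.4440278   1.65562694 -0.38275374  0.85679299
  1.73234302]
```

View pics/m6.png

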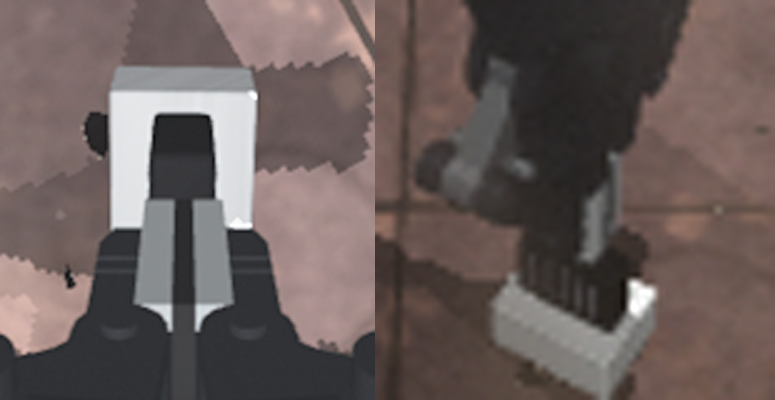

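The fingers look still slightly above the rib top, with no contact yet. Continuing gently.

servo_tool(series="0 0 -0.01 0 -1;0 0 -0.02 0 -1;0 0 -0.02 0 -1")

```text
clock: 8.3
tool_pos: [602.4, -291.9, 7.5]
tool_rot: [-3.142, -0.0, 2.608]
contact_force: [-0.6, -0.1, -0.2]
grip_width: -0.004
grip_force: 0.0
```

servo_tool(series="0 0 -0.01 0 -1;0 0 -0.02 0 -1;0 0 -0.02 0 -1")

```text
clock: 8.68
tool_pos: [603.1, -292.3, 6.6]
tool_rot: [3.14, 0.002, 2.608]
contact_force: [-6.7, 4.4, 25.3]
grip_width: -0.006
grip_force: 12.7
```

servo_tool(series="0 0 0.03 0 -1;0 0 0.03 0 -1")

```text
clock: 8.93
tool_pos: [602.9, -292.2, 10.2]
tool_rot: [3.141, 0.001, 2.608]
contact_force: [0.4, -0.4, -0.8]
grip_width: 0.002
grip_force: 0.0
```

```bash
cat > s8.py <<'E'
from h import *
o=readout.get_obs(); T=np.array(o["tool_pos"]); print(T,o["contact_force"],o["wrist_torque"])
u=np.array([-.857,.515,0])
for h in (0,10,20,25,30,35,40): print(h,proj("wrist",[T+11*u+[0,0,h],T+[0,0,h],T-11*u+[0,0,h]]).round(0).tolist(),proj("side",[T-11*u+[0,0,h],T+11*u+[0,0,h]]).round(1).tolist())
w=eyes.get_image("wrist"); s=eyes.get_image("side"); cv2.imwrite("pics/w7.png",w[:,:,::-1]);cv2.imwrite("pics/s7.png",s[:,:,::-1])
for q in ["filter_block"]:
  for c in ["wrist","side"]:
    for r in eyes.place_of(q,c): print(c,r["score"],np.round(r["pixel"],1),onz(c,r["pixel"],0).round(1))
print(proj("wrist",[603.5,-293,0]),proj("wrist",[603.5,-293,46]))
E
python3 s8.py
```

```text
[ 602.89250731 -292.1546656    10.21997741] [ 0.37385675 -0.36904227 -0.79781638] [ 0.07205962 -0.01347474  0.0233906 ]
0 [[315.0, 215.0], [314.0, 234.0], [314.0, 252.0]] [[334.7, 320.4], [325.1, 315.5]]
10 [[315.0, 221.0], [314.0, 241.0], [314.0, 260.0]] [[334.8, 317.5], [325.1, 312.5]]
20 [[315.0, 228.0], [314.0, 249.0], [314.0, 269.0]] [[334.8, 314.4], [325.1, 309.5]]
25 [[315.0, 232.0], [315.0, 253.0], [314.0, 274.0]] [[334.9, 312.9], [325.1, 307.9]]
30 [[315.0, 236.0], [315.0, 258.0], [314.0, 279.0]] [[334.9, 311.4], [325.1, 306.4]]
35 [[315.0, 240.0], [315.0, 263.0], [314.0, 284.0]] [[335.0, 309.8], [325.1, 304.8]]
40 [[315.0, 245.0], [315.0, 268.0], [314.0, 290.0]] [[335.0, 308.2], [325.1, 303.2]]
wrist 0.62 [312.7 224.2] [ 600.  -291.5    0. ]
wrist 0.56 [458.7 145.5] [ 601.1 -201.6    0. ]
side 0.88 [328.8 322.2] [ 600.8 -295.1   -0. ]
side 0.83 [350.8 356.2] [ 640.4 -366.3    0. ]
side 0.62 [371.9 319.5] [ 687.5 -288.8   -0. ]
[[313.58846419 230.40360471]] [[313.71745651 267.75118078]]
```

The wrist tip edge (y=250) and the contact at reported z≈6.7 agree: the shut tips lie about 39 mm above the reported TCP. Opening, then down to reported z ≈ -12 (tips ≈ 27), and closing.

servo_tool(series="0 0 0 0 1;0 0 0 0 1;0 0 0 0 1;0 0 0 0 1;0 0 -0.06 0 1;0 0 -0.11 0 1;0 0 -0.11 0 1")

```text
clock: 10.0
tool_pos: [601.5, -291.5, -13.7]
tool_rot: [-3.141, -0.002, 2.608]
contact_force: [-0.2, -0.3, -0.7]
grip_width: 0.998
grip_force: 0.0
```

servo_tool(series="0 0 0 0 -1;0 0 0 0 -1;0 0 0 0 -1;0 0 0 0 -1;0 0 0 0 -1;0 0 0 0 -1;0 0 0 0 -1", newtons=50)

```text
clock: 10.88
tool_pos: [602.7, -292.1, -11.9]
tool_rot: [3.141, 0.0, 2.608]
contact_force: [-0.3, 0.1, 4.9]
grip_width: 0.127
grip_force: 51.6
```

Gripped: width 0.127 (≈11 mm), 52 N. Lifting.

servo_tool(series="0 0 0.15 0 -1;0 0 0.3 0.05 -1;0 0.1 0.45 0.15 -1;0.02 0.3 0.5 0.25 -1;0.04 0.5 0.5 0.35 -1;0.05 0.7 0.5 0.375 -1;0.06 0.9 0.5 0.375 -1;0.06 0.9 0.5 0.375 -1")

```text
clock: 11.88
tool_pos: [614.7, -106.8, 87.2]
tool_rot: [3.139, -0.001, -3.08]
contact_force: [0.6, 0.1, -1.2]
grip_width: 0.128
grip_force: 50.9
```

servo_tool(series="0 0.08 0 0 -1;0 0.18 0 0 -1;0 0.18 0 0 -1;0 0.18 0 0 -1")

```text
clock: 12.38
tool_pos: [614.5, -76.5, 87.8]
tool_rot: [-3.141, -0.0, -3.086]
contact_force: [0.1, -0.6, -0.9]
grip_width: 0.125
grip_force: 50.9
```

```bash
cat > s9.py <<'E'
from h import *
o=readout.get_obs(); T=np.array(o["tool_pos"]); print(T,o["tool_rot"],o["contact_force"],o["grip_width"],o["grip_force"])
cal={}
for c in ("wrist","side","scene"):
    cal[c]=eyes.calibration(c); im=eyes.get_image(c); cv2.imwrite(f"pics/{c}8.png",im[:,:,::-1])
    for q in ("filter_block","recess"):
        for r in eyes.place_of(q,c): print(c,q,round(r["score"],2),np.round(r["pixel"],1),onz(c,r["pixel"],60).round(1))
np.save("cal8.npy",cal,allow_pickle=True)
w=cv2.imread("pics/wrist8.png")[120:320,220:410];s=cv2.imread("pics/side8.png")[180:260,290:380]
cv2.imwrite("pics/m8.png",np.hstack([cv2.resize(w,(380,400),interpolation=2),cv2.resize(s,(420,400),interpolation=2)]))
E
python3 s9.py
```

```text
[614.46993984 -76.45680929  87.83834375] [-3.14115335e+00 -5.56410573e-05 -3.08644464e+00] [ 0.08018274 -0.63520498 -0.88308844] 0.12515578732031366 50.878257751464844
wrist filter_block 0.9 [ 48.8 265.3] [ 656.6 -247.5   60. ]
wrist filter_block 0.87 [312.2 243.4] [631.8 -77.5  60. ]
wrist filter_block 0.57 [316.  219.6] [615.6 -76.   60. ]
wrist recess 0.62 [315.5 216. ] [613.3 -76.4  60. ]
side filter_block 0.93 [326.9 281.3] [ 597.3 -240.9   60. ]
side filter_block 0.92 [376.2 318.8] [ 686.6 -327.4   60. ]
side filter_block 0.62 [350.  357.7] [ 634.5 -401.8   60. ]
side filter_block 0.54 [334.5 217.3] [617.6 -43.5  60. ]
side recess 0.58 [333.6 226.4] [614.6 -76.5  60. ]
side recess 0.53 [358.8 187.2] [686.4  80.8  60. ]
scene filter_block 0.62 [367.9 156.9] [ 644.1 -249.    60. ]
scene filter_block 0.61 [361.5 179. ] [ 557.8 -167.7   60. ]
scene filter_block 0.57 [394.8 159.4] [ 589.  -326.6   60. ]
```

View pics/m8.png

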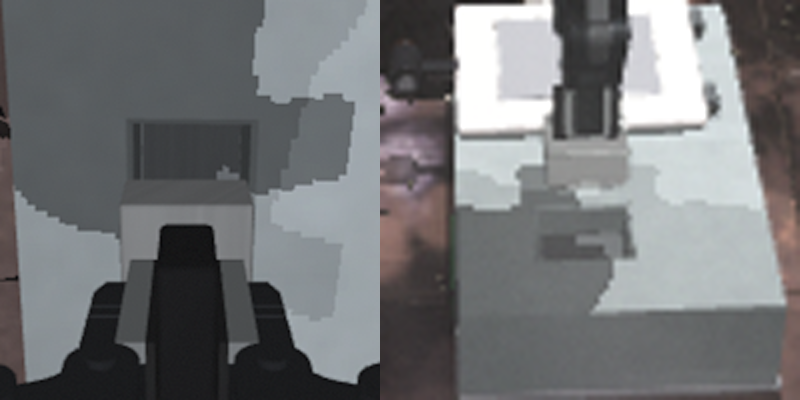

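Wrist crop: the recess's front outer edge runs from (283.5,179.5) to (349,179). The held block's front top edge runs from (280,222.5) to (347,222.5). The side view shows the block level above the deck. Working out the offset.

```bash
cat > s10.py <<'E'
from h import *
cal=np.load("cal8.npy",allow_pickle=True).item()["wrist"]
y=np.radians(2.8); ex=np.array([np.cos(y),np.sin(y)]); ey=np.array([-ex[1],ex[0]])
def P(px,z): return onz("wrist",px,z,cal)[:2]
a,b=P((280,222.5),121.7),P((347,222.5),121.7); c=(a+b)/2+20*ex; print("block",a,b,np.linalg.norm(a-b),c,np.degrees(np.arctan2(*(a-b)[::-1])))
a,b=P((283.5,179.5),60),P((349,179),60); r=(a+b)/2+25*ex; print("recess",a,b,np.linalg.norm(a-b),r,np.degrees(np.arctan2(*(a-b)[::-1])))
d=r-c; print("move world",d,"local",d@ex,d@ey)
# block front face lower edge
a,b=P((282.5,210),102.7),P((344,209),102.7); print("low edge",a,b,np.linalg.norm(a-b))
# refined edges: column and row profiles
g=cv2.imread("pics/wrist8.png",0).astype(int)
print("rows@300",g[172:186,300],g[205:228,290]); print("cols@200",g[195,276:296],g[195,338:356]); print("blk cols@230",g[230,272:292],g[230,338:356])
E
python3 s10.py
```

```text
block [595.84884054 -92.90231704] [594.19966073 -63.38154982] 29.566797105819436 [615.00037338 -77.16493803] -86.80249072269083
recess [591.12478808 -96.45687581] [588.62274807 -57.08568228] 39.450615766267916 [614.84392151 -75.5500348 ] -86.3637421374424
move world [-0.15645187  1.61490323] local -0.07737743869523409 1.6206178978635075
low edge [596.29824014 -93.36047002] [594.09421402 -63.16109274] 30.2796981327932
rows@300 [90 90 91 91 91 91 91 84 75 71 62 61 61 61] [ 69  69  69  68  74  81  81  80  81  83  82  81  81  81  82  83  85 104
 125 130 132 132 132]
cols@200 [90 90 90 91 92 92 91 83 76 76 66 52 51 51 65 69 62 61 60 60] [62 62 58 53 53 52 55 69 79 78 82 88 89 89 89 89 89 89]
blk cols@230 [ 90  91  90  91  91  90  90  91 106 124 129 129 130 130 131 131 131 131
 132 132] [126 123 123 123 124 126 128 120 100 124 149 147 146 146 147 146 146 157]
```

Sizes check out (29.6 and 39.5 mm). Shift +1.3 mm in y, then insert.

servo_tool(series="0 0.007 -0.08 0 -1;0 0.007 -0.16 0 -1;0 0.007 -0.2 0 -1;0 0.007 -0.23 0 -1;0 0.007 -0.26 0 -1;0 0.007 -0.26 0 -1", newtons=70)

```text
clock: 13.58
tool_pos: [614.3, -74.6, 35.5]
tool_rot: [3.142, -0.0, -3.086]
contact_force: [-1.1, 0.2, 0.2]
grip_width: 0.12
grip_force: 73.7
```

servo_tool(series="0 0 -0.01 0 -1;0 0 -0.02 0 -1;0 0 -0.03 0 -1;0 0 -0.04 0 -1;0 0 -0.05 0 -1;0 0 -0.05 0 -1")

```text
clock: 14.32
tool_pos: [614.8, -74.6, 26.0]
tool_rot: [3.142, 0.001, -3.086]
contact_force: [-1.2, -0.3, 4.7]
grip_width: 0.121
grip_force: 74.8
```

servo_tool(series="0 0 -0.01 0 -1;0 0 -0.02 0 -1;0 0 -0.02 0 -1")

```text
clock: 14.7
tool_pos: [615.2, -74.7, 25.7]
tool_rot: [3.141, 0.002, -3.087]
contact_force: [-15.1, 2.1, 44.3]
grip_width: 0.117
grip_force: 80.3
```

Solid stop at 44 N, and the 61.8 mm drop matches fully home (61.7). Next I'll release, then tap the rib top with shut fingers to confirm the height (flush means contact at reported z ≈ 44.7).

servo_tool(series="0 0 0.02 0 -1;0 0 0.02 0 -0.2;0 0 0.02 0 -0.2;0 0 0.02 0 -0.2;0 0 0.1 0 -0.2;0 0 0.2 0 -0.2;0 0 0.2 0 -1;0 0 0.2 0 -1", newtons=40)

```text
clock: 15.7
tool_pos: [614.5, -74.5, 61.9]
tool_rot: [3.141, 0.0, -3.086]
contact_force: [0.5, 0.2, -0.3]
grip_width: 0.001
grip_force: 0.0
```

servo_tool(series="0 0 0 0 -1;0 0 0 0 -1;0 0 -0.03 0 -1;0 0 -0.05 0 -1;0 0 -0.05 0 -1")

```text
clock: 16.32
tool_pos: [614.1, -74.6, 51.2]
tool_rot: [3.141, -0.001, -3.086]
contact_force: [-0.5, 0.1, -0.1]
grip_width: -0.001
grip_force: 0.0
```

servo_tool(series="0 0 -0.01 0 -1;0 0 -0.02 0 -1;0 0 -0.025 0 -1;0 0 -0.025 0 -1")

```text
clock: 16.82
tool_pos: [614.5, -74.6, 46.8]
tool_rot: [3.142, -0.0, -3.086]
contact_force: [-0.2, 0.2, -0.3]
grip_width: 0.001
grip_force: 0.0
```

servo_tool(series="0 0 -0.01 0 -1;0 0 -0.02 0 -1;0 0 -0.02 0 -1")

```text
clock: 17.2
tool_pos: [615.1, -74.7, 44.5]
tool_rot: [3.141, 0.001, -3.086]
contact_force: [-4.6, 0.4, 16.8]
grip_width: 0.002
grip_force: 8.3
```

Contact at 44.5 confirms flush. Now over the lid grip, predicted at (517,44).

servo_tool(series="0 0 0.15 0 -1;0 0 0.3 0 1;-0.1 0.12 0.35 0 1;-0.2 0.25 0.35 0 1;-0.32 0.4 0.35 0 1;-0.42 0.52 0.35 0 1;-0.49 0.595 0.35 0 1;-0.49 0.595 0.35 0 1")

```text
clock: 18.2
tool_pos: [515.7, 45.8, 112.8]
tool_rot: [3.141, -0.0, -3.084]
contact_force: [0.8, -0.1, 0.2]
grip_width: 1.004
grip_force: 0.0
```

```bash
cat > s11.py <<'E'
from h import *
o=readout.get_obs(); T=np.array(o["tool_pos"]); print(T,o["tool_rot"],o["grip_width"])
for c in ("wrist","side","scene"):
    cal=eyes.calibration(c); im=eyes.get_image(c); cv2.imwrite(f"pics/{c}9.png",im[:,:,::-1])
    for r in eyes.place_of("lid_grip",c): print(c,round(r["score"],2),np.round(r["pixel"],1),onz(c,r["pixel"],66,cal).round(1))
    print("pred",proj(c,[517,44,66],cal).round(1))
w=cv2.imread("pics/wrist9.png"); s=cv2.imread("pics/side9.png")[205:250,305:365]
cv2.imwrite("pics/m9.png",np.hstack([cv2.resize(w[120:320,220:410],(380,400),interpolation=2),cv2.resize(s,(420,400),interpolation=2)]))
E
python3 s11.py
```

```text
[515.664737    45.76354935 112.84960593] [ 3.14086847e+00 -4.46441944e-04 -3.08374783e+00] 1.0038749628845791
wrist 0.58 [310.2 213.3] [519.3  43.2  66. ]
pred [[311.5 210.1]]
side 0.69 [291.6 192.2] [506.6  51.6  66. ]
pred [[295.4 193.9]]
scene 0.86 [309.4 207.7] [517.  52.  66.]
scene 0.49 [283.8 175.6] [687.1  60.6  66. ]
pred [[311.7 206.8]]
```

View pics/m9.png

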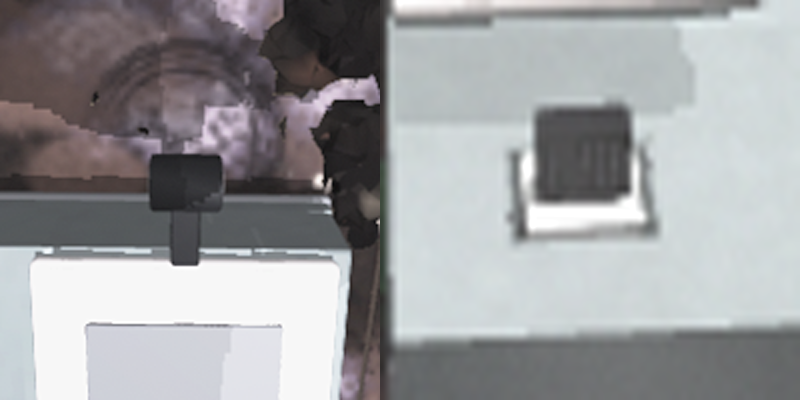

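The block sits flush in the recess (side crop). The wrist view shows the grip bar centre at (313.5,211.5), i.e. about (518,45), with the fingers aligned. Descending around it.

servo_tool(series="0.01 -0.004 -0.15 0 1;0.01 -0.004 -0.3 0 1;0.01 -0.004 -0.4 0 1;0.01 -0.004 -0.45 0 1;0.01 -0.004 -0.52 0 1;0.01 -0.004 -0.52 0 1;0.01 -0.004 -0.52 0 1")

```text
clock: 19.38
tool_pos: [518.9, 43.6, 9.2]
tool_rot: [3.141, 0.001, -3.086]
contact_force: [0.2, 0.5, 0.4]
grip_width: 0.998
grip_force: 0.0
```

servo_tool(series="0 0 0 0 -1;0 0 0 0 -1;0 0 0 0 -1;0 0 0 0 -1;0 0 0 0 -1;0 0 0 0 -1", newtons=60)

```text
clock: 20.12
tool_pos: [518.5, 45.5, 9.0]
tool_rot: [3.14, 0.0, -3.085]
contact_force: [-1.0, 6.1, 2.0]
grip_width: 0.27
grip_force: 60.7
```

Gripped the bar (0.27 ≈ 23 mm, 60 N). Raising along the arc.

servo_tool(series="0.003 0.004 0.075 0 -1;0.013 0.005 0.145 0 -1;0.028 0.006 0.215 0 -1;0.05 0.007 0.286 0 -1;0.05 0.007 0.286 0 -1")

```text
clock: 20.75
tool_pos: [529.2, 46.0, 66.7]
tool_rot: [3.14, 0.001, -3.085]
contact_force: [3.6, 5.4, -5.6]
grip_width: 0.267
grip_force: 59.4
```

servo_tool(series="0.028 0.003 0.067 0 -1;0.062 0.005 0.132 0 -1;0.101 0.007 0.193 0 -1;0.145 0.009 0.251 0 -1;0.195 0.012 0.305 0 -1;0.248 0.014 0.354 0 -1;0.248 0.014 0.354 0 -1;0.248 0.014 0.354 0 -1")

```text
clock: 21.75
tool_pos: [578.3, 48.3, 136.9]
tool_rot: [3.141, -0.0, -3.086]
contact_force: [0.2, 4.7, -4.3]
grip_width: 0.268
grip_force: 59.8
```

```bash
cat > s12.py <<'E'
from h import *
o=readout.get_obs(); print(o["clock"],o["tool_pos"],o["contact_force"],o["grip_width"],o["grip_force"])
y=np.radians(2.8); ex=np.array([np.cos(y),np.sin(y),0]); ey=np.array([-ex[1],ex[0],0])
H=np.array([626.2,-10.2,66])+60.5*ex+60*ey; pts={}
for c in ("side","scene","wrist"):
    im=eyes.get_image(c); cv2.imwrite(f"pics/{c}10.png",im[:,:,::-1])
    for r in eyes.place_of("lid_grip",c)[:2]: print(c,round(r["score"],2),np.round(r["pixel"],1)); pts.setdefault(c,r["pixel"])
    for q in ("crucible","reagent_bottle","flask"):
        for r in eyes.place_of(q,c)[:1]: print(c,q,round(r["score"],2),onz(c,r["pixel"],0).round(0))
    for a in (40,45,50,55,60):
        t=np.radians(a); print(a,proj(c,H-167*np.cos(t)*ex+[0,0,167*np.sin(t)]).round(1).tolist(),end=' ')
    print()
E
python3 s12.py
```

```text
21.75 [578.32783187  48.26068403 136.92698193] [ 0.20218201  4.68845932 -4.33248395] 0.26802775247356264 59.785062074661255
side 0.76 [317.6 150.1]
side crucible 0.69 [463. 354.   0.]
side reagent_bottle 0.95 [ 442. -282.    0.]
side flask 0.73 [619. 324.   0.]
40 [[309.0, 158.2]] 45 [[312.9, 154.3]] 50 [[317.3, 150.6]] 55 [[322.1, 147.2]] 60 [[327.2, 144.2]] 
scene 0.52 [303.1 166.1]
scene crucible 0.54 [481. 342.   0.]
scene flask 0.94 [618. 312.   0.]
40 [[305.2, 174.7]] 45 [[303.6, 170.1]] 50 [[301.8, 165.7]] 55 [[299.9, 161.3]] 60 [[297.9, 157.0]] 
wrist 0.95 [310.4 279. ]
wrist 0.48 [581.2 237.6]
wrist flask 0.96 [619. 307.  -0.]
40 [[313.6, 218.1]] 45 [[313.4, 249.4]] 50 [[313.2, 284.9]] 55 [[313.0, 324.0]] 60 [[312.8, 365.7]]
```

All three cameras put the lid at about 50°, the grip is steady and the bystanders haven't moved. Handing in.

```bash
python3 -c "
from h import *
o=readout.get_obs(); print(o['clock'],o['tool_pos'],o['grip_force']); print(hand_in())"
```

```text
22.5 [578.32936396  48.29036001 136.93473757] 59.78110671043396
the job is handed in; nothing more can be done
None
```

The filter block is pressed fully home and flush with the deck. The lid, raised only after that, is held by the gripper at about 50°, and the job was handed in at 22.5 s with the crucible, bottle and flask left where they stood.

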